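# Clear the kit boxes and shut the drying cabinet

### The arm

A 7-joint arm with a two-finger parallel gripper is mounted at the origin on the work surface. World frame = base frame: x ahead of the robot, y to its left, z up, the work surface at z = 0. Lengths are in m, angles in rad, forces in N, time in s.
With the tool pointing down it reaches from about 0.4 to 0.875 m from the base axis. Payload 6.5 kg.
Tool frame: the origin (TCP) lies at the very end of the fingers, on their centre line; the grasp point (between the pads) lies grip_point_offset behind it (grip_point_offset is the distance from the TCP to the grasp point, in m); z points along the fingers, y is the line along which they close (so a half turn about z gives the same grasp; the last joint's range is limited). The gripper opens to 85 mm and grips with 20 to 120 N. Pads are 22 mm wide; open, the fingers measure 114 mm over their backs; the gripper's body (76 mm by 85 mm) begins 54 mm behind the grasp point. The pads swing forward as they close: fully open they stand 13 mm farther back than shut.
Start: joints at [-1.212, 0.536, -0.004, 1.538, 0.003, 1.067, -0.071], TCP at [0.268, 0.592, 0.231] pointing down, gripper open.
Joint ranges: [-2.7, 2.7], [-0.37, 2.16], [-1.27, 1.26], [0.24, 2.4], [-1.31, 4.45], [0.19, 1.91], [-2.76, 2.76]. Speed limits (rad/s): [2.39, 2.39, 3.14, 3.14, 3.14, 3.14, 3.14].

### API

Orientations are given as [roll, pitch, yaw] about the fixed x, y, z axes, in that order (R = Rz(yaw) Ry(pitch) Rx(roll)).
In Python, from station import read_state, capture, job_done, grip_point_offset gives the robot as it stands. The module is installed in compiled form; this text tells all that it offers.
- The arm moves only by the shell command python3 -m handwheel 'ROWS'. ROWS is JSON, a list of rows, each an object with "rot": the turn, a rotation vector about the tool's x, y, z scaled (see below), a list of three; "translation": the shift along the tool's x, y, z scaled (see below), a list of three; "hand": the finger opening in mm, from 0 to 85.4. In form: [{"rot": [ax, ay, az], "translation": [dx, dy, dz], "hand": hand}, ...]. A call has 1 to 20 rows; each row shifts and turns the commanded pose from where the row before left it, along the tool's axes as they then stand; what a row does not reach is not made up. The controller multiplies each number of a shift by 0.06 m and each number of a turn by 360 degrees. A row lasts 1/8 s, in which the tool goes at most 62.5 mm and 10.7 degrees, less where a joint would pass 70% of its speed; a pose out of reach is approached as far as the arm can. A call with a number of a shift or a turn outside -1 to 1 is refused whole. A call with a gripper value outside its range is refused whole. The fingers move at their own pace and stop on an object; the grip force is fixed at half the most. Time passes only in rows, so rows that do not move let the fingers close. It gives the time, the measured TCP pose, the force, the opening and the grip force at its end, in the units of the state.
- read_state(): the state, without advancing time (a new reading comes with each control period).
- capture(name): name is "scene" or "top" or "wrist"; returns a dict with "img" (420x560x3 uint8, blue, green, red), "fx", "fy", "cx", "cy" (pixels), "rvec" (rotation vector, rad) and "tvec" (3), from world to camera coordinates, as OpenCV has them. Camera axes: x right, y down, z forward; pixel columns grow to the right and rows downward; lengths in m; the calibration is good to about 2 mm. A picture is of the moment at which its call begins. There is no depth.
- job_done(): hands the job in; it is judged then, once.
The state is a dict: "clock": time; "joint_positions": joint angles; "qd": joint speeds; "effort": joint torques, N m; "eef_pos": TCP position; "tcp_rot": TCP orientation; "force": force on the tool from outside, world axes, zero at the start; "ft_torque": the same for the moment, N m; "opening": finger opening in m; "finger_force": force on a finger pad.
Only numpy, scipy, OpenCV 4.12 (cv2) and the standard library are available. Lean on these libraries where they do the work, as an engineer would, in place of code of your own. Each camera call takes 0.05 s, during which the arm holds its last target. There are 200 camera calls.

### The job

Close up the drying cabinet: its glazed door stands open and two small cardboard kit boxes lie in the way of its swing. Stack both boxes squarely, edges flush, on the kit box that stands between the spray can and the glue bottle, then push the door fully shut until it snaps home on its catch, without slamming it. Leave the spray can, glue bottle, paint jar and white model cab undisturbed.

Things in the scene. Friction and masses are not known exactly. Their poses are not given: they have to be found in the camera images.
- cabinet: White sheet-steel drying cabinet, fixed, 200 deep, 280 wide, 210 high, on a 30 high plinth. Origin: on the bench, centre of the lower edge of its front. +x points into the cabinet (the open front looks along -x); +y runs along the front from hinge side to catch side; z up. It spans x 0 to 200, y -140 to 140.
- door (a joint): Angle of the glazed door about its upright hinge, rad: 0 shut and seated on its catch, growing as it swings out to the cabinet's -x (1.57: square to the front, 1.75: stop). It stays where it is left (light friction). Near 0.053 a sprung roller catch begins to resist, taking some 4 N at the free edge; past about 0.02 it pulls the door home. Let go before that, the door springs back ajar.
- door_hinge (a point): Point on the door's hinge axis at half the door's height (120 above the bench), at cabinet x -7, y -132. Its axes turn with the door: +y from hinge to free edge, -x the normal of the outer face, z up. The slab is 14 thick (x -7 to 7), reaches y 4 to 270, and 33 to 207 above the bench.
- door_handle (a point): Centre of the door's upright bar handle: 90 long, 11 thick, standing 35 off the outer face, 252 from the hinge axis, at half the door's height. A small strike for the catch reaches 17 behind the slab, 236 from the hinge axis.
- door_edge (a point): Top corner of the door's free edge on its outer face: 270 from the hinge axis, 207 above the bench.
- box_deep: Closed lidded cardboard kit box 90 x 56 x 44 high (x, y, z), about 160 g, lying in the door's swing. Origin: centre of its underside.
- box_flat: Closed lidded cardboard kit box 90 x 56 x 34 high (x, y, z), about 120 g, lying in the door's swing. Origin: centre of its underside.
- box_base: Closed lidded cardboard kit box 90 x 56 x 40 high (x, y, z), about 200 g, loose on the bench: the bottom of the column. Origin: centre of its underside.
- spray_can: Upright aluminium spray can, 53 in diameter, 188 high, standing near one long side of box_base. Origin: centre of its foot. Leave alone.
- glue: White glue bottle with a black cap, 34 in diameter, 95 high, standing near the other long side of box_base. Origin: centre of its foot. Leave alone.
- paint_jar: Glass paint jar, 38 in diameter, 45 high, standing on the cabinet's top. Origin: centre of its foot. Leave alone.
- model_cab: White plastic model vehicle body, open at both ends, 116 x 56 x 52 high, 50 g, on the mat beyond the door's swing. Origin: centre of its underside. Leave alone.

How it is judged:
At the end, for the whole second after the job is handed in: The door is seated on its catch (joint below 0.012 rad); both boxes lie flat (within 0.05 rad) and at rest in one column on box_base, in either order, each centred on box_base within 8 mm and turned no more than 0.1 rad from its edges (either way round), with box_base flat on the bench (value of joint door below 0.012 rad and horizontal distance between each of box_deep, box_flat and box_base below 0.008 m and angle between the x axis of each of box_deep, box_flat and the x axis of box_base, either way round below 0.1 rad and ((z of box_deep in the frame of box_base between 0.037 and 0.043 m and z of box_flat in the frame of box_base between 0.08 and 0.088 m) or (z of box_flat in the frame of box_base between 0.037 and 0.043 m and z of box_deep in the frame of box_base between 0.07 and 0.078 m)) and height (world z) of box_base below 0.005 m and angle between each of box_base, box_deep, box_flat's own z axis and vertical below 0.05 rad and linear speed of each of box_deep, box_flat, box_base below 0.02 m/s); the robot touches nothing.
It fails at once if the door is slammed (faster than 3.5 rad/s) (velocity of joint door below -3.5 rad/s).
It fails at once if the spray can is moved more than 15 mm (distance of spray_can from where it was at the start of the episode above 0.015 m).
It fails at once if the glue bottle is moved more than 15 mm (distance of glue from where it was at the start of the episode above 0.015 m).
It fails at once if the paint jar is moved more than 15 mm (distance of paint_jar from where it was at the start of the episode above 0.015 m).
It fails at once if the model cab is moved more than 15 mm (distance of model_cab from where it was at the start of the episode above 0.015 m).
It also fails if it takes over 69 s, if anything falls off the work surface, if the arm or the gripper's body presses on something with over 40 N, if the wrist force passes 120 N, or if a joint passes its speed limit or range.

## Working session

There is one attempt and no reset: what is moved stays moved. The work goes in short steps, Python scripts to look and compute and a shell command to move; the robot and the scene stay as the last step left them, time stands still between calls to the robot, and variables do not carry over. Pictures are saved under pics/ and viewed, at most 12 in all, crops included, and the job is handed in when it is done.

```bash
mkdir -p pics
cat > h.py <<'E'
import numpy as np, cv2, pickle
from station import *
def snap(n,f):
    c=capture(n); cv2.imwrite('pics/'+f+'.png',c['img']); pickle.dump(c,open(f+'.pkl','wb')); return c
def ld(f): return pickle.load(open(f+'.pkl','rb'))
def ray(c,u,v):
    R=cv2.Rodrigues(np.array(c['rvec'],float))[0]; t=np.array(c['tvec'],float).ravel()
    d=R.T@np.array([(u-c['cx'])/c['fx'],(v-c['cy'])/c['fy'],1]); return -R.T@t,d/np.linalg.norm(d)
def atz(c,u,v,z):
    o,d=ray(c,u,v); return o+d*(z-o[2])/d[2]
def tri(*rs):
    A=0;b=0
    for o,d in rs:
        P=np.eye(3)-np.outer(d,d); A=A+P; b=b+P@o
    x=np.linalg.solve(A,b); return x,[np.linalg.norm((np.eye(3)-np.outer(d,d))@(x-o)) for o,d in rs]
def proj(c,p):
    return cv2.projectPoints(np.array(p,float).reshape(-1,3),np.array(c['rvec'],float),np.array(c['tvec'],float),np.array([[c['fx'],0,c['cx']],[0,c['fy'],c['cy']],[0,0,1.]]),None)[0].reshape(-1,2)
E
python3 - <<'E'
from h import *
print(read_state(),grip_point_offset)
for n in('scene','top','wrist'):
    c=snap(n,n+'0'); print(n,c['fx'],ray(c,280,210))
a=[cv2.imread(f'pics/{n}0.png') for n in('scene','top')]
E
```

```text
{'clock': 0.0, 'joint_positions': array([-1.21218352,  0.53717811, -0.00439688,  1.53885871,  0.00259384,
        1.06731868, -0.07120354]), 'qd': array([ 0.00010274, -0.00020953,  0.00100287,  0.00017914,  0.00014584,
        0.00204222,  0.0003632 ]), 'effort': array([ 9.80315690e-05, -5.83417189e+01,  1.04847327e+00, -2.59111655e+01,
        1.23235787e-02,  9.52259812e-03, -1.22555235e-05]), 'eef_pos': array([0.26767577, 0.59163173, 0.23041138]), 'tcp_rot': array([-3.13984132e+00,  1.44789472e-04,  2.71680947e+00]), 'force': array([ 0.2150699 , -0.24315978,  0.81604849]), 'ft_torque': array([-0.01451114, -0.00376789, -0.08000694]), 'finger_force': 0.0, 'opening': 0.08561793729506814} 0.0187
scene 395.2723779775298 (array([ 1.07265842, -0.42290483,  0.83363002]), array([-0.47058218,  0.48618751, -0.73632473]))
top 544.5731210907824 (array([0.45223081, 0.04400286, 1.47612781]), array([ 0.11060125,  0.00979465, -0.9938166 ]))
wrist 294.5828009088959 (array([0.19994721, 0.62311905, 0.37410359]), array([ 0.2779495 , -0.13471256, -0.95110283]))
```

View pics/top0.png

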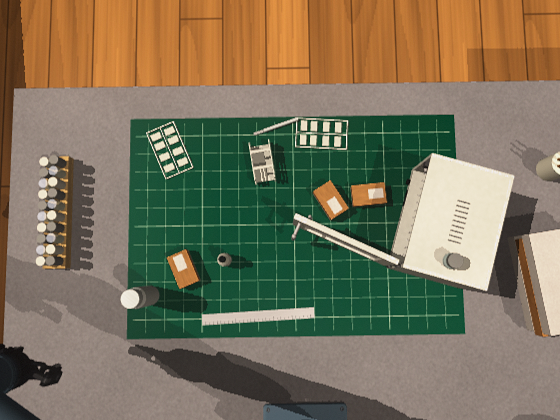

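View pics/scene0.png

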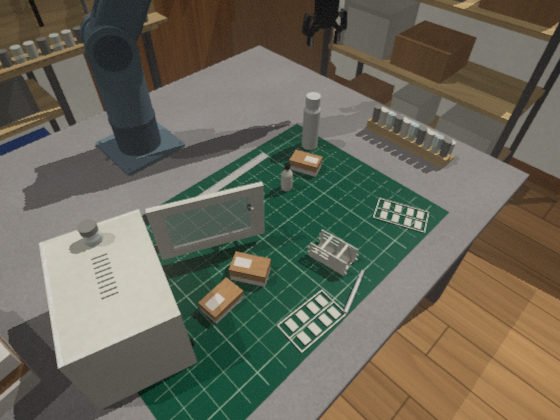

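Top view: the flat and deep boxes are at about (331,200) and (369,194), the base at (184,268) between the can (133,298) and the glue (224,259). The cab is at (262,162) and the door's free end at (297,218). The scene view shows the same layout. I'll enlarge the boxes.

Run:
```python
from h import *
def crop(f,x,y):
    im=cv2.resize(cv2.imread(f'pics/{f}.png')[y:y+75,x:x+100],(400,300),interpolation=cv2.INTER_CUBIC)
    for k in range(0,100,10):
        cv2.line(im,(k*4,0),(k*4,5 if (x+k)%50 else 12),(255,255,255),1)
        if k*.75<75: cv2.line(im,(0,k*4),(5,k*4),(255,255,255),1)
    cv2.putText(im,f'{x},{y}',(8,24),0,.45,(255,255,0),1); return im
A=np.hstack([crop('top0',305,170),crop('top0',140,235)])
B=np.hstack([crop('scene0',190,248),crop('scene0',265,130)])
cv2.imwrite('pics/m1.png',np.vstack([A,B]))
```

```text
(no output)
```

View pics/m1.png

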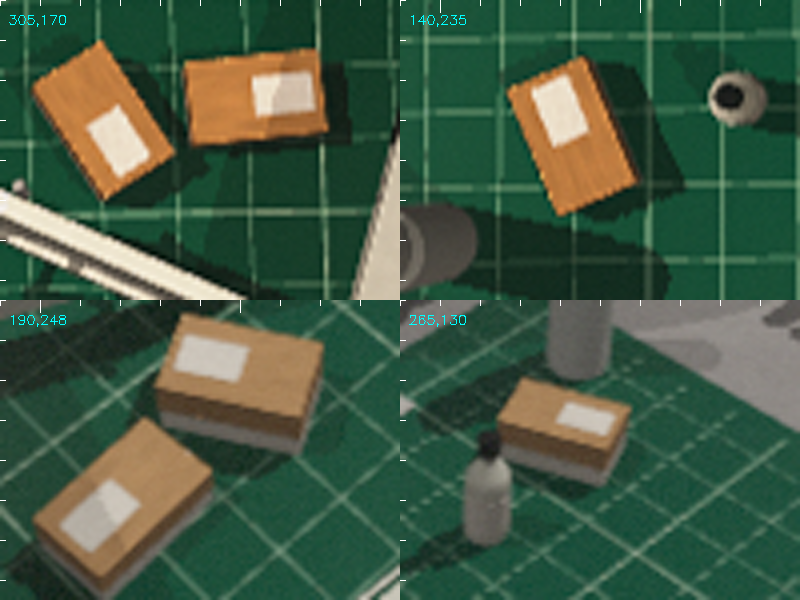

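Crop corners read: both boxes' lids, the base's lid, in both views. Fitting poses (size known, height free).

```bash
cat > m.py <<'E'
from h import *
from scipy.optimize import least_squares
T=ld('top0');S=ld('scene0')
def fit(tp,sc,to,so,name):
    tp=np.array(tp)/4+to; sc=np.array(sc)/4+so
    X=np.array([tri(ray(T,*a),ray(S,*b))[0] for a,b in zip(tp,sc)])
    print(name,'heights',X[:,2].round(3),'sides',np.linalg.norm(X-np.roll(X,-1,0),axis=1).round(3))
    L=np.linalg.norm(X-np.roll(X,-1,0),axis=1); 
    e=(X[1]-X[0]) if L[0]>L[1] else (X[2]-X[1])
    def C(p):
        c,s=np.cos(p[2]),np.sin(p[2]); q=np.array([[a,b] for a in(-.045,.045) for b in(-.028,.028)])
        return np.c_[p[0]+c*q[:,0]-s*q[:,1],p[1]+s*q[:,0]+c*q[:,1],np.full(4,p[3])]
    p0=[*X[:,:2].mean(0),np.arctan2(e[1],e[0]),X[:,2].mean()]
    idx=[np.argmin(np.linalg.norm(C(p0)[:,:2]-x[:2],axis=1)) for x in X]
    f=lambda p:np.r_[(proj(T,C(p)[idx])-tp).ravel(),(proj(S,C(p)[idx])-sc).ravel()]
    r=least_squares(f,p0); print('  pose x y yaw ztop',r.x.round(4),'res px',np.abs(r.fun).max().round(2)); return r.x
L=fit([(33,88),(101,41),(174,153),(106,200)],[(323,42),(300,135),(157,105),(185,14)],(305,170),(190,248),'L')
R=fit([(184,63),(314,49),(327,131),(190,145)],[(212,170),(103,283),(33,220),(145,118)],(305,170),(190,248),'R')
B=fit([(107,93),(187,57),(238,182),(162,215)],[(230,104),(208,146),(99,120),(120,80)],(140,235),(265,130),'B')
E
python3 m.py
python3 - <<'E'
from h import *
T=ld('top0');S=ld('scene0')
print('tops cab', [atz(T,u,v,.24).round(3) for u,v in((432,154),(514,176),(487,291),(400,265))])
print('cab scene',[atz(S,u,v,.24).round(3) for u,v in((133,212),(190,345),(43,252))])
print('door tip',atz(T,295,216,.207).round(3),atz(S,262,187,.207).round(3))
print('can', tri(ray(T,128,299),ray(S,314,95)), 'glue', tri(ray(T,222.5,259),ray(S,287,165)))
print('glue base', atz(S,287,189,0),'can base',atz(S,310,148,0),'modelcab',atz(T,262,162,.04))
E
```

```text
L heights [0.037 0.022 0.021 0.036] sides [0.06  0.09  0.06  0.089]
  pose x y yaw ztop [ 0.6391 -0.077  -2.5754  0.0292] res px 2.35
R heights [0.027 0.021 0.025 0.024] sides [0.09  0.057 0.091 0.056]
  pose x y yaw ztop [ 0.6533 -0.1796 -1.4755  0.0242] res px 0.81
B heights [0.035 0.038 0.033 0.033] sides [0.058 0.089 0.053 0.09 ]
  pose x y yaw ztop [ 0.4613  0.3161 -2.7238  0.035 ] res px 1.26
tops cab [array([ 0.715, -0.297,  0.24 ]), array([ 0.66 , -0.483,  0.24 ]), array([ 0.4  , -0.406,  0.24 ]), array([ 0.461, -0.213,  0.24 ])]
cab scene [array([ 0.49 , -0.249,  0.24 ]), array([ 0.797, -0.332,  0.24 ]), array([ 0.462, -0.421,  0.24 ])]
door tip [0.579 0.022 0.207] [0.593 0.012 0.207]
can (array([0.39205122, 0.41673395, 0.18362952]), [np.float64(0.0007351925968501154), np.float64(0.000735192596849999)]) glue (array([0.48485518, 0.20671141, 0.08724627]), [np.float64(0.0015752947697528445), np.float64(0.0015752947697528685)])
glue base [ 4.93819583e-01  2.03342184e-01 -1.11022302e-16] can base [0.41042991 0.39880567 0.        ] modelcab [0.74222827 0.10456988 0.04      ]
```

```bash
python3 -m handwheel '[{"rot":[0,0,0],"translation":[0,0,-0.85],"hand":85},{"rot":[0,0,0],"translation":[0,0,-0.85],"hand":85},{"rot":[0,0,0],"translation":[-0.74,-0.49,0],"hand":85},{"rot":[0,0,0],"translation":[-0.74,-0.49,0],"hand":85},{"rot":[0,0,0],"translation":[-0.74,-0.49,0],"hand":85},{"rot":[0,0,0],"translation":[-0.74,-0.49,0],"hand":85},{"rot":[0,0,0],"translation":[-0.74,-0.49,0],"hand":85},{"rot":[0,0,0],"translation":[-0.74,-0.49,0],"hand":85},{"rot":[0,0,0.028],"translation":[0,0,0],"hand":85},{"rot":[0,0,0.028],"translation":[0,0,0],"hand":85},{"rot":[0,0,0.028],"translation":[0,0,0],"hand":85},{"rot":[0,0,0.028],"translation":[0,0,0],"hand":85},{"rot":[0,0,0.028],"translation":[0,0,0],"hand":85},{"rot":[0,0,0.027],"translation":[0,0,0],"hand":85},{"rot":[0,0,0],"translation":[0,0,0],"hand":85}]'
python3 - <<'E'
from h import *
snap('wrist','w1'); s=read_state(); print(s['eef_pos'],s['tcp_rot'],s['joint_positions'].round(2))
E
```

```text
clock: 2.02
eef_pos: [0.4377, 0.3217, 0.3331]
tcp_rot: [-3.141, 0.0, 1.669]
force: [-0.1, -0.3, -0.3]
opening: 0.085
finger_force: 0.0
[0.43772934 0.32169065 0.33310263] [-3.14132139e+00  3.25222733e-04  1.67116891e+00] [-0.93  0.26  0.27  1.71 -0.07  1.18 -0.55]
```

```bash
python3 -m handwheel '[{"rot":[0,0,0],"translation":[-0.95,0.285,0],"hand":85},{"rot":[0,0,0],"translation":[-0.95,0.285,0],"hand":85},{"rot":[0,0,0],"translation":[-0.95,0.285,0],"hand":85},{"rot":[0,0,0],"translation":[-0.95,0.285,0],"hand":85},{"rot":[0,0,0],"translation":[-0.95,0.285,0],"hand":85},{"rot":[0,0,0],"translation":[-0.95,0.285,0],"hand":85},{"rot":[0,0,0],"translation":[-0.95,0.285,0],"hand":85},{"rot":[0,0,0],"translation":[-0.95,0.285,0],"hand":85},{"rot":[0,0,0],"translation":[0,0,0],"hand":85},{"rot":[0,0,0],"translation":[0,0,0],"hand":85}]'
python3 - <<'E'
from h import *
snap('wrist','w2')
a=cv2.imread('pics/w1.png');b=cv2.imread('pics/w2.png')
# centred crops around predicted positions
P={'w1':[(.461,.316,.04)],'w2':[(.639,-.077,.04),(.653,-.18,.04)]}
for f in P: print(f,proj(ld(f),P[f]))
cv2.imwrite('pics/m2.png',np.vstack([cv2.resize(a,(400,300),interpolation=cv2.INTER_AREA),cv2.resize(b,(400,300),interpolation=cv2.INTER_AREA)]))
def crop(im,p):
    x,y=[int(v) for v in p]; x=min(max(x-100,0),360); y=min(max(y-75,0),270)
    o=cv2.resize(im[y:y+150,x:x+200],(400,300),interpolation=cv2.INTER_CUBIC); cv2.putText(o,f'{x},{y}',(5,15),0,.45,(0,0,255),1); return o
q=[crop(a,proj(ld('w1'),P['w1'])[0]),crop(b,proj(ld('w2'),P['w2'])[0]),crop(b,proj(ld('w2'),P['w2'])[1]),cv2.resize(b,(400,300),interpolation=cv2.INTER_AREA)]
cv2.imwrite('pics/m3.png',np.vstack([np.hstack(q[:2]),np.hstack(q[2:])]))
E
```

```text
clock: 3.32
eef_pos: [0.618, -0.1185, 0.3329]
tcp_rot: [-3.141, -0.001, 1.67]
force: [-0.2, 0.6, 0.3]
opening: 0.0846
finger_force: 0.0
w1 [[296.43452232 173.32455555]]
w2 [[298.55692925 141.54322041]
 [299.92036522 209.64772887]]
```

View pics/m3.png

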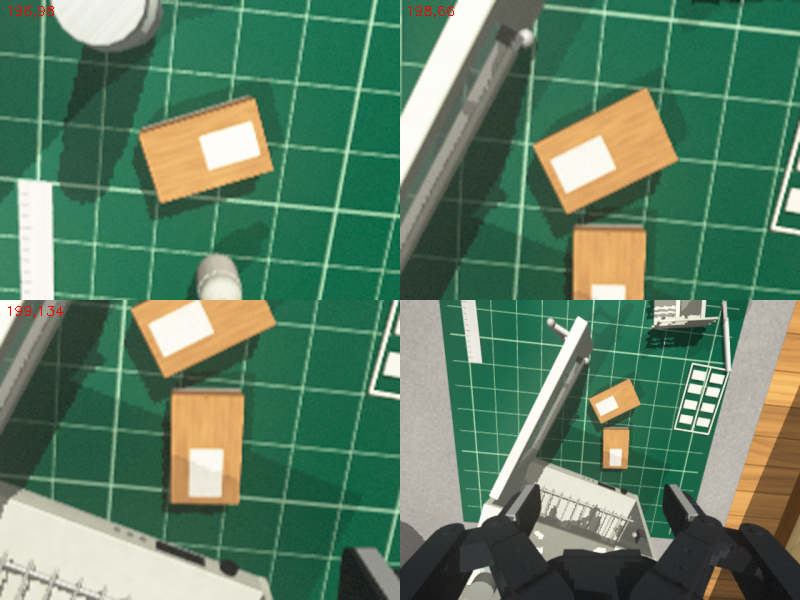

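The three boxes' lids are clear in the wrist views (base centre crop px (207,150), L (205,150), R (206,150)). I'll combine these with the other two views.

```bash
cat > m2.py <<'E'
from h import *
from scipy.optimize import least_squares
T=ld('top0');S=ld('scene0');W1=ld('w1');W2=ld('w2')
def C(p):
    c,s=np.cos(p[2]),np.sin(p[2]); q=np.array([[a,b] for a in(-.045,.045) for b in(-.028,.028)])
    return np.c_[p[0]+c*q[:,0]-s*q[:,1],p[1]+s*q[:,0]+c*q[:,1],np.full(4,p[3])]
def fit(name,p0,*V):
    V=[(c,np.array(u)/k+o) for c,u,k,o in V]
    X=[tri(*[ray(c,*u[i]) for c,u in V])[0] for i in range(4)]
    idx=[np.argmin(np.linalg.norm(C(p0)[:,:2]-x[:2],axis=1)) for x in X]
    f=lambda p:np.concatenate([(proj(c,C(p)[idx])-u).ravel() for c,u in V])
    r=least_squares(f,p0,loss='soft_l1',f_scale=.7); print(name,r.x.round(4),[np.abs(a).max().round(2) for a in np.split(f(r.x),len(V))])
t,s,w=T,S,W2
Lt=(T,[(33,88),(101,41),(174,153),(106,200)],4,(305,170));Ls=(S,[(323,42),(300,135),(157,105),(185,14)],4,(190,248));Lw=(W2,[(247,89),(277,159),(168,213),(134,147)],2,(198,66))
Rt=(T,[(184,63),(314,49),(327,131),(190,145)],4,(305,170));Rs=(S,[(212,170),(103,283),(33,220),(145,118)],4,(190,248));Rw=(W2,[(244,95),(239,205),(171,203),(171,93)],2,(199,134))
Bt=(T,[(107,93),(187,57),(238,182),(162,215)],4,(140,235));Bs=(S,[(230,104),(208,146),(99,120),(120,80)],4,(265,130));Bw=(W1,[(256,100),(273,170),(161,203),(142,133)],2,(196,98))
for n,p,v in(('L',[.639,-.077,.566,.035],(Lt,Ls,Lw)),('R',[.653,-.18,1.666,.035],(Rt,Rs,Rw)),('B',[.461,.316,.418,.04],(Bt,Bs,Bw))):
    fit(n+' all',p,*v); fit(n+' t+w',p,v[0],v[2]); fit(n+' s+w',p,v[1],v[2])
E
python3 m2.py
```

```text
L all [ 0.6426 -0.0785  0.5627  0.0307] [np.float64(2.04), np.float64(3.09), np.float64(1.16)]
L t+w [ 0.6426 -0.0788  0.5646  0.0285] [np.float64(1.94), np.float64(1.49)]
L s+w [ 0.6432 -0.0785  0.5611  0.0336] [np.float64(2.52), np.float64(0.49)]
R all [ 0.6566 -0.181   1.6644  0.0308] [np.float64(1.84), np.float64(0.84), np.float64(1.43)]
R t+w [ 0.6556 -0.1794  1.6555  0.038 ] [np.float64(1.91), np.float64(1.31)]
R s+w [ 0.6572 -0.1815  1.665   0.0318] [np.float64(0.75), np.float64(0.92)]
B all [0.4653 0.3148 0.3913 0.038 ] [np.float64(2.69), np.float64(0.96), np.float64(2.0)]
B t+w [0.4654 0.3146 0.3856 0.0367] [np.float64(2.84), np.float64(1.8)]
B s+w [0.4661 0.3149 0.3878 0.0381] [np.float64(1.06), np.float64(1.42)]
```

```bash
python3 -m handwheel '[{"rot":[0,0,0],"translation":[-0.55,0.268,0.5],"hand":85},{"rot":[0,0,0],"translation":[-0.55,0.268,0.5],"hand":85},{"rot":[0,0,0],"translation":[0,0,1],"hand":85},{"rot":[0,0,0],"translation":[0,0,0.7],"hand":85},{"rot":[0,0,0],"translation":[0,0,0],"hand":85},{"rot":[0,0,0],"translation":[0,0,0],"hand":85}]'
python3 - <<'E'
from h import *
c=snap('wrist','w3')
im=cv2.resize(c['img'],(800,600),interpolation=cv2.INTER_CUBIC)
from math import *
def C(p):
    cc,s=np.cos(p[2]),np.sin(p[2]); q=np.array([[-.045,-.028],[.045,-.028],[.045,.028],[-.045,.028]])
    return np.c_[p[0]+cc*q[:,0]-s*q[:,1],p[1]+s*q[:,0]+cc*q[:,1],np.full(4,p[3])]
k=800/560
for p,col in (((.6426,-.0785,.563,.034),(255,0,0)),((.6566,-.181,1.664,.044),(255,0,255))):
    P=proj(c,C(p)); print(P.round(1)); cv2.polylines(im,[(P*k).astype(int)],True,col,1)
cv2.imwrite('pics/m4.png',im)
E
```

```text
clock: 4.12
eef_pos: [0.6579, -0.1808, 0.1735]
tcp_rot: [3.139, 0.001, 1.669]
force: [-0.3, 0.2, 0.8]
opening: 0.085
finger_force: 0.0
[[245.5 134.4]
 [333.7  88.2]
 [307.1  24.6]
 [215.   76.3]]
[[307.1 240.4]
 [310.  150. ]
 [248.9 149.7]
 [251.4 240.3]]
```

View pics/m4.png

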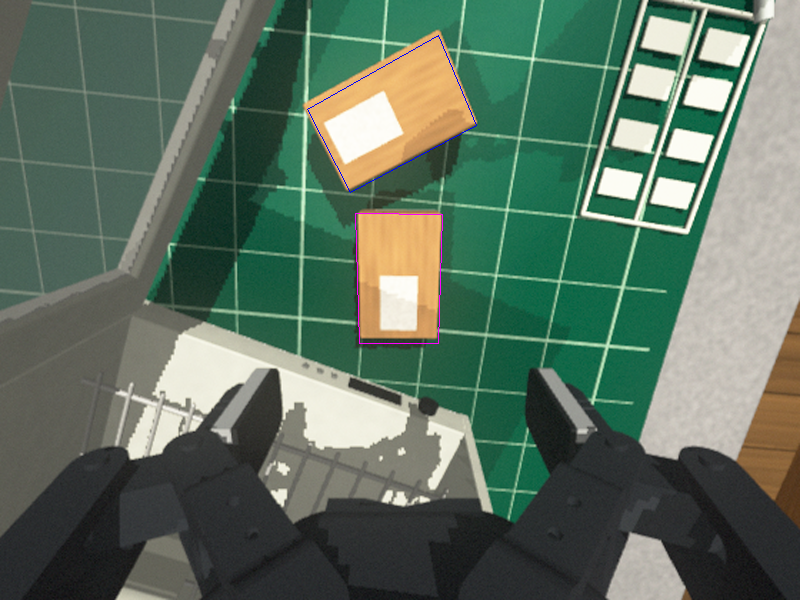

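The overlay outlines match both lids to within a few pixels, L at (390,110) and R at (400,278). Descending on R.

```bash
python3 -m handwheel '[{"rot":[0,0,0],"translation":[0,-0.02,0.9],"hand":85},{"rot":[0,0,0],"translation":[0,0,0.9],"hand":85},{"rot":[0,0,0],"translation":[0,0,0.6],"hand":85},{"rot":[0,0,0],"translation":[0,0,0.38],"hand":85},{"rot":[0,0,0],"translation":[0,0,0],"hand":85},{"rot":[0,0,0],"translation":[0,0,0],"hand":40},{"rot":[0,0,0],"translation":[0,0,0],"hand":40},{"rot":[0,0,0],"translation":[0,0,0],"hand":40},{"rot":[0,0,0],"translation":[0,0,0],"hand":40},{"rot":[0,0,0],"translation":[0,0,0],"hand":40},{"rot":[0,0,0],"translation":[0,0,0],"hand":40}]'
```

```text
clock: 5.55
eef_pos: [0.657, -0.1822, 0.0069]
tcp_rot: [3.138, 0.001, 1.668]
force: [-0.2, 0.5, 7.2]
opening: 0.0548
finger_force: 65.1
```

```bash
python3 -m handwheel '[{"rot":[0,0,0],"translation":[0,0,-0.3],"hand":40},{"rot":[0,0,0],"translation":[0,0,-0.8],"hand":40},{"rot":[0,0,0],"translation":[0,0,-1],"hand":40},{"rot":[0,0,0],"translation":[0,0,-1],"hand":40},{"rot":[0,0,0],"translation":[0,0,-1],"hand":40},{"rot":[0,0,0],"translation":[0,0,0],"hand":40},{"rot":[0,0,0],"translation":[0,0,0],"hand":40}]'
python3 - <<'E'
from h import *
from scipy.optimize import least_squares
def quad(f,c0,r=45):
    im=ld(f)['img']; k=cv2.resize(im,None,fx=4,fy=4,interpolation=cv2.INTER_CUBIC)
    x,y=c0; hsv=cv2.cvtColor(k,cv2.COLOR_BGR2HSV)
    m=((hsv[...,0]<25)&(hsv[...,1]>60)&(hsv[...,2]>150 if f!='top0' else hsv[...,2]>100)).astype(np.uint8)
    mm=np.zeros_like(m); mm[(y-r)*4:(y+r)*4,(x-r)*4:(x+r)*4]=m[(y-r)*4:(y+r)*4,(x-r)*4:(x+r)*4]
    cs=max(cv2.findContours(mm,0,2)[0],key=cv2.contourArea); h=cv2.convexHull(cs)
    for e in np.linspace(.01,.15,60):
        a=cv2.approxPolyDP(h,e*cv2.arcLength(h,True),True)
        if len(a)<=4: break
    return (a.reshape(-1,2)+.5)/4-.5
def C(p,z):
    c,s=np.cos(p[2]),np.sin(p[2]); q=np.array([[a,b] for a in(-.045,.045) for b in(-.028,.028)])
    return np.c_[p[0]+c*q[:,0]-s*q[:,1],p[1]+s*q[:,0]+c*q[:,1],np.full(4,z)]
for f,c0,p0,z in(('w1',(299,173),(.465,.315,.4),.04),('top0',(184,268),(.465,.315,.4),.04),('w2',(301,140),(.6426,-.0785,.563),.034),('w2',(301,140),(.6426,-.0785,.563),.044),('w3',(273,78),(.6426,-.0785,.563),.034),('w3',(273,78),(.6426,-.0785,.563),.044)):
    q=quad(f,c0); 
    if len(q)!=4: print(f,'bad',len(q)); continue
    c=ld(f); P=proj(c,C(p0,z)); idx=[np.argmin(np.linalg.norm(P-u,axis=1)) for u in q]
    r=least_squares(lambda p:(proj(c,C(p,z)[idx])-q).ravel(),p0); print(f,z,r.x.round(4),np.abs(r.fun).max().round(2),q.round(1).tolist())
E
```

```text
clock: 6.42
eef_pos: [0.6549, -0.1814, 0.251]
tcp_rot: [3.141, -0.0, 1.667]
force: [-1.1, 0.1, -1.7]
opening: 0.0547
finger_force: 64.2
w1 0.04 [0.4649 0.3163 0.3803] 1.02 [[322.9, 147.1], [331.9, 182.6], [276.1, 198.9], [265.9, 163.4]]
top0 0.04 [0.4615 0.3163 0.402 ] 0.45 [[185.4, 248.9], [198.6, 279.9], [179.1, 288.4], [166.4, 257.4]]
w2 0.034 [ 0.642  -0.0777  0.5453] 0.36 [[320.9, 109.9], [336.1, 145.9], [280.6, 171.9], [264.4, 138.1]]
w2 0.044 [ 0.6413 -0.0771  0.545 ] 0.8 [[320.9, 109.9], [336.1, 145.9], [280.6, 171.9], [264.4, 138.1]]
w3 0.034 [ 0.6411 -0.0766  0.3661] 12.81 [[312.1, 32.6], [317.4, 93.9], [236.9, 122.4], [227.6, 63.6]]
w3 0.044 [ 0.6414 -0.0779  0.3656] 15.01 [[312.1, 32.6], [317.4, 93.9], [236.9, 122.4], [227.6, 63.6]]
```

```bash
python3 -m handwheel '[{"rot":[0,0,0],"translation":[0.913,-0.387,0],"hand":40},{"rot":[0,0,0],"translation":[0.913,-0.387,0],"hand":40},{"rot":[0,0,0],"translation":[0.913,-0.387,0],"hand":40},{"rot":[0,0,0],"translation":[0.913,-0.387,0],"hand":40},{"rot":[0,0,0],"translation":[0.913,-0.387,0],"hand":40},{"rot":[0,0,0],"translation":[0.913,-0.387,0],"hand":40},{"rot":[0,0,0],"translation":[0.913,-0.387,0],"hand":40},{"rot":[0,0,0],"translation":[0.913,-0.387,0],"hand":40},{"rot":[0,0,0],"translation":[0.913,-0.387,0],"hand":40},{"rot":[0,0,0.029],"translation":[0,0,0],"hand":40},{"rot":[0,0,0.029],"translation":[0,0,0],"hand":40},{"rot":[0,0,0.029],"translation":[0,0,0],"hand":40},{"rot":[0,0,0.029],"translation":[0,0,0],"hand":40},{"rot":[0,0,0.029],"translation":[0,0,0],"hand":40},{"rot":[0,0,0.029],"translation":[0,0,0],"hand":40},{"rot":[0,0,0.029],"translation":[0,0,0],"hand":40},{"rot":[0,0,0],"translation":[0,0,0],"hand":40},{"rot":[0,0,0],"translation":[0,0,0],"hand":40}]'
python3 - <<'E'
from h import *
c=snap('wrist','w4'); s=read_state(); print(s['eef_pos'],s['tcp_rot'],s['joint_positions'].round(2))
im=cv2.resize(c['img'],(800,600),interpolation=cv2.INTER_CUBIC)
def C(p):
    cc,s=np.cos(p[2]),np.sin(p[2]); q=np.array([[-.045,-.028],[.045,-.028],[.045,.028],[-.045,.028]])
    return np.c_[p[0]+cc*q[:,0]-s*q[:,1],p[1]+s*q[:,0]+cc*q[:,1],np.full(4,p[3])]
P=proj(c,C((.464,.316,.39,.04))); print(P.round(1)); cv2.polylines(im,[(P*800/560).astype(int)],True,(255,0,0),1)
cv2.imwrite('pics/m5.png',im)
E
```

```text
clock: 8.68
eef_pos: [0.3992, 0.2886, 0.2499]
tcp_rot: [3.141, 0.001, 0.396]
force: [0.3, 0.5, -0.7]
opening: 0.0549
finger_force: 64.1
[0.39934646 0.28865412 0.25007211] [3.14115322e+00 9.24773083e-04 3.94962924e-01] [-1.19  0.27  0.57  1.95 -0.17  0.97 -1.72]
[[304.9 159.8]
 [307.2  78.4]
 [256.6  78.1]
 [258.2 159.5]]
```

View pics/m5.png

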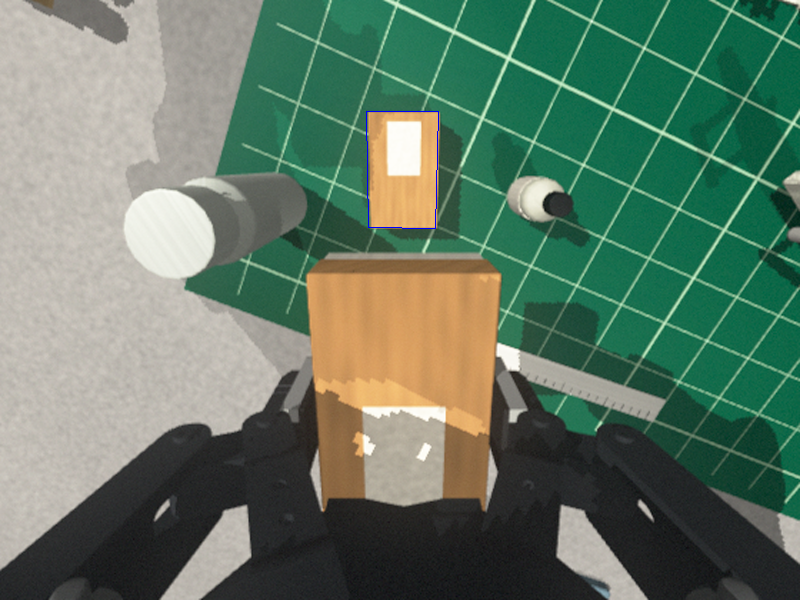

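The base matches the outline well at (403,170), with the can at (172,232) and the glue at (540,200), both clear. The held box is square in the hand, its far lid edge at (308..500,273) and the foot of that wall at (327..484,254). I'll work out its offset in the grip.

Run:
```python
from h import *
c=ld('w4'); k=560/800; s=read_state(); p=s['eef_pos']; y=s['tcp_rot'][2]
tx=np.array([np.cos(y),np.sin(y),0]);ty=np.array([np.sin(y),-np.cos(y),0])
for lab,A,B,zs in(('top',(308,273),(500,273),(.278,.283,.288,.293)),('bot',(326,254),(485,254),(.235,.24,.245,.25))):
  for z in zs:
    a,b=[atz(c,u*k,v*k,z)-p for u,v in(A,B)]
    print(lab,z,'w',np.linalg.norm(a-b).round(4),'x',(a@tx).round(4),(b@tx).round(4),'y',(a@ty).round(4),(b@ty).round(4))
print(((np.array([.464,.316,0])-p)@tx).round(4),((np.array([.464,.316,0])-p)@ty).round(4))
```

```text
top 0.278 w 0.0542 x 0.0465 0.0465 y -0.0269 0.0273
top 0.283 w 0.0519 x 0.0478 0.0478 y -0.0258 0.0261
top 0.288 w 0.0495 x 0.0491 0.0491 y -0.0246 0.0249
top 0.293 w 0.0472 x 0.0503 0.0503 y -0.0234 0.0237
bot 0.235 w 0.0608 x 0.0432 0.0432 y -0.0295 0.0313
bot 0.24 w 0.0589 x 0.0442 0.0442 y -0.0286 0.0303
bot 0.245 w 0.057 x 0.0452 0.0452 y -0.0277 0.0293
bot 0.25 w 0.0551 x 0.0462 0.0462 y -0.0267 0.0283
0.0702 -0.0004
```

The box height comes out at about 34 mm, so R is box_flat, and it sits within 1 mm of centre in the grip. Going over the base and down.

```bash
python3 -m handwheel '[{"rot":[0,0,0],"translation":[0.58,0,0],"hand":40},{"rot":[0,0,0],"translation":[0.58,0,0],"hand":40},{"rot":[0,0,0],"translation":[0,0,0.9],"hand":40},{"rot":[0,0,0],"translation":[0,0,0.9],"hand":40},{"rot":[0,0,0],"translation":[0,0,0.9],"hand":40},{"rot":[0,0,0],"translation":[0,0,0.5],"hand":40},{"rot":[0,0,0],"translation":[0,0,0.05],"hand":40},{"rot":[0,0,0],"translation":[0,0,0],"hand":40},{"rot":[0,0,0],"translation":[0,0,0],"hand":40}]'; python3 -m handwheel '[{"rot":[0,0,0],"translation":[0,0,0.05],"hand":40},{"rot":[0,0,0],"translation":[0,0,0.05],"hand":40},{"rot":[0,0,0],"translation":[0,0,0],"hand":40}]'; python3 -m handwheel '[{"rot":[0,0,0],"translation":[0,0,0.03],"hand":40},{"rot":[0,0,0],"translation":[0,0,0],"hand":40},{"rot":[0,0,0],"translation":[0,0,0],"hand":40}]'
```

```text
clock: 9.85
eef_pos: [0.4651, 0.3162, 0.0571]
tcp_rot: [-3.141, -0.003, 0.392]
force: [0.2, 0.4, -0.8]
opening: 0.0551
finger_force: 64.1
clock: 10.22
eef_pos: [0.4638, 0.3155, 0.0494]
tcp_rot: [3.142, 0.0, 0.392]
force: [-0.6, -0.5, -0.3]
opening: 0.0547
finger_force: 64.1
clock: 10.6
eef_pos: [0.464, 0.3154, 0.0477]
tcp_rot: [3.142, -0.0, 0.392]
force: [-0.1, -0.6, -0.4]
opening: 0.055
finger_force: 64.1
```

```bash
python3 -m handwheel '[{"rot":[0,0,0],"translation":[0,0,0.02],"hand":40},{"rot":[0,0,0],"translation":[0,0,0],"hand":40},{"rot":[0,0,0],"translation":[0,0,0],"hand":40}]'; python3 -m handwheel '[{"rot":[0,0,0],"translation":[0,0,0.02],"hand":40},{"rot":[0,0,0],"translation":[0,0,0],"hand":40},{"rot":[0,0,0],"translation":[0,0,0],"hand":40}]'
```

```text
clock: 10.98
eef_pos: [0.4642, 0.3156, 0.0469]
tcp_rot: [-3.141, -0.0, 0.392]
force: [-2.0, -0.5, 5.7]
opening: 0.0548
finger_force: 64.7
clock: 11.35
eef_pos: [0.4642, 0.3155, 0.0468]
tcp_rot: [-3.141, -0.0, 0.392]
force: [-4.8, -3.0, 19.6]
opening: 0.0553
finger_force: 66.4
```

```bash
python3 -m handwheel '[{"rot":[0,0,0],"translation":[0,0,-0.016],"hand":40},{"rot":[0,0,0],"translation":[0,0,0],"hand":70},{"rot":[0,0,0],"translation":[0,0,0],"hand":72},{"rot":[0,0,0],"translation":[0,0,0],"hand":72},{"rot":[0,0,0],"translation":[0,0,0],"hand":72},{"rot":[0,0,0],"translation":[0,0,-0.4],"hand":72},{"rot":[0,0,0],"translation":[0,0,-0.9],"hand":72},{"rot":[0,0,0],"translation":[0,0,-1],"hand":72},{"rot":[0,0,0],"translation":[-0.6,0,-1],"hand":72},{"rot":[0,0,0],"translation":[-0.6,0,-0.2],"hand":72},{"rot":[0,0,0],"translation":[0,0,0],"hand":72},{"rot":[0,0,0],"translation":[0,0,0],"hand":72}]'
python3 - <<'E'
from h import *
c=snap('wrist','w5'); im=c['img'].copy()
def C(p):
    cc,s=np.cos(p[2]),np.sin(p[2]); q=np.array([[-.045,-.028],[.045,-.028],[.045,.028],[-.045,.028]])
    return np.c_[p[0]+cc*q[:,0]-s*q[:,1],p[1]+s*q[:,0]+cc*q[:,1],np.full(4,p[3])]
k=4; im=cv2.resize(im[40:190,190:390],None,fx=k,fy=k,interpolation=cv2.INTER_CUBIC)
for p,col in(((.464,.316,.39,.074),(255,0,0)),((.464,.316,.39,.0),(0,0,255))):
    P=proj(c,C(p)); print(P.round(1)); cv2.polylines(im,[((P-[190,40])*k).astype(int)],True,col,1)
cv2.imwrite('pics/m6.png',im)
E
```

```text
clock: 12.85
eef_pos: [0.4013, 0.2898, 0.2497]
tcp_rot: [-3.142, -0.0, 0.392]
force: [-0.7, 0.2, 0.3]
opening: 0.072
finger_force: 0.0
[[307.5 166.7]
 [310.   77.1]
 [254.   77. ]
 [256.1 166.6]]
[[302.9 157.6]
 [304.6  84.7]
 [259.4  84.6]
 [260.8 157.5]]
```

View pics/m6.png

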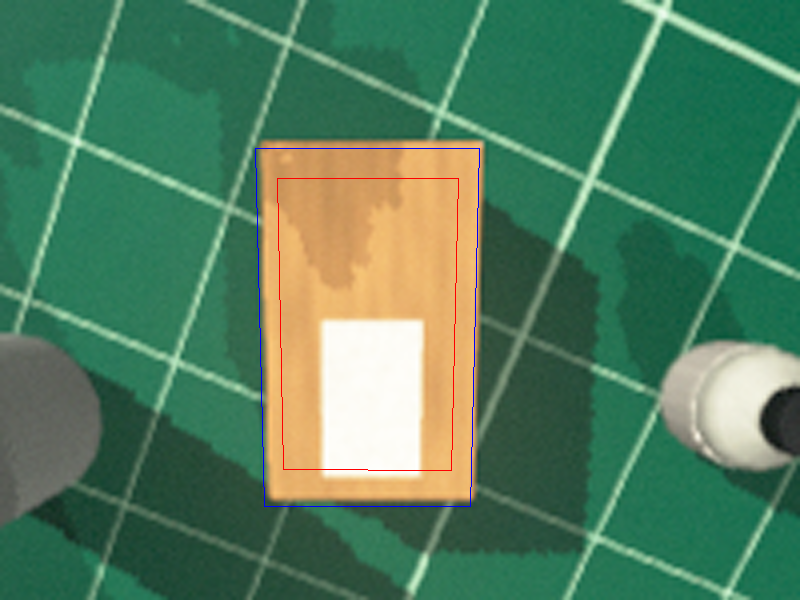

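Flat box sits squarely on the base, within about 2 mm of the predicted outline (centre near (370,320) in the crop). Now box L (deep).

```bash
python3 -m handwheel '[{"rot":[0,0,-0.0256],"translation":[0,0,0],"hand":85},{"rot":[0,0,0],"translation":[0.024,0.915,0],"hand":85},{"rot":[0,0,0],"translation":[0.024,0.915,0],"hand":85},{"rot":[0,0,0],"translation":[0.024,0.915,0],"hand":85},{"rot":[0,0,0],"translation":[0.024,0.915,0],"hand":85},{"rot":[0,0,0],"translation":[0.024,0.915,0],"hand":85},{"rot":[0,0,0],"translation":[0.024,0.915,0],"hand":85},{"rot":[0,0,0],"translation":[0.024,0.915,0],"hand":85},{"rot":[0,0,0],"translation":[0.024,0.915,0],"hand":85},{"rot":[0,0,0],"translation":[0,0,0],"hand":85},{"rot":[0,0,0],"translation":[0,0,0],"hand":85}]'
python3 - <<'E'
from h import *
c=snap('wrist','w6'); im=cv2.resize(c['img'],(800,600),interpolation=cv2.INTER_CUBIC); s=read_state(); print(s['eef_pos'],s['tcp_rot'])
def C(p):
    cc,s=np.cos(p[2]),np.sin(p[2]); q=np.array([[-.045,-.028],[.045,-.028],[.045,.028],[-.045,.028]])
    return np.c_[p[0]+cc*q[:,0]-s*q[:,1],p[1]+s*q[:,0]+cc*q[:,1],np.full(4,p[3])]
k=800/560
P=proj(c,C((.642,-.078,.553,.044))); print((P*k).round(1)); cv2.polylines(im,[(P*k).astype(int)],True,(255,0,0),1)
cv2.imwrite('pics/m7.png',im)
E
```

```text
clock: 14.28
eef_pos: [0.6414, -0.0782, 0.2484]
tcp_rot: [-3.141, 0.002, 0.553]
force: [-0.1, 0.5, 0.2]
opening: 0.0851
finger_force: 0.0
[ 0.64133802 -0.07712096  0.24876438] [-3.14022968e+00  1.05132692e-03  5.54072090e-01]
[[435.3 308.9]
 [437.7 204. ]
 [368.7 204.1]
 [371.3 308.9]]
```

View pics/m7.png

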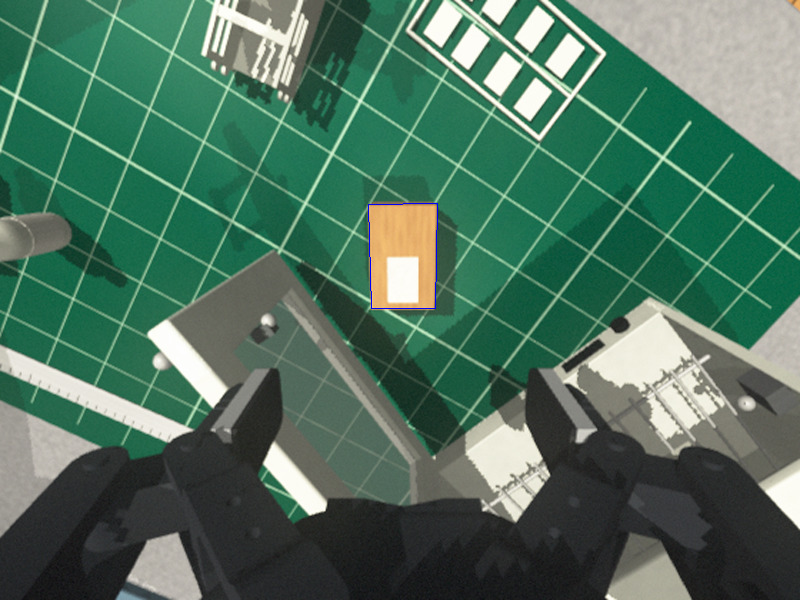

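Run:
```python
from h import *
c=ld('w6');k=.7
pts=[atz(c,u*k,v*k,z) for u,v,z in((167,320,.207),(327,508,.207),(278,252,.033),(425,452,.033),(150,333,.207))]
for p in pts: print(p.round(4))
g=np.array([.642,-.078,0])
for a,b in((0,1),(2,3)):
    d=(pts[b]-pts[a])[:2];d/=np.linalg.norm(d);n=np.array([d[1],-d[0]]);
    print('dir',d,'dist L',(g-pts[a])[:2]@n, [round(float((g[:2]+np.array([sx*.038,sx*0])*0 + sx*x*np.array([.851,.525])+sy*y*np.array([.525,-.851])-pts[a][:2])@n),3) for x,y in((.011,.057),(.038,.0425)) for sx in(1,-1) for sy in(1,-1)])
```

```text
[0.5889 0.0193 0.207 ]
[ 0.5322 -0.0969  0.207 ]
[0.5879 0.016  0.033 ]
[ 0.482  -0.2023  0.033 ]
[0.5785 0.0237 0.207 ]
dir [-0.43851238 -0.89872515] dist L -0.09039984418630853 [-0.144, -0.048, -0.133, -0.036, -0.147, -0.075, -0.106, -0.034]
dir [-0.43628438 -0.89980884] dist L -0.08970940065143636 [-0.144, -0.048, -0.132, -0.036, -0.146, -0.074, -0.105, -0.033]
```

The outline coincides with the lid, and the hand clears the door's inner face by at least 33 mm. Descending and gripping.

```bash
python3 -m handwheel '[{"rot":[0,0,0],"translation":[0,0,0.9],"hand":85},{"rot":[0,0,0],"translation":[0,0,0.9],"hand":85},{"rot":[0,0,0],"translation":[0,0,0.9],"hand":85},{"rot":[0,0,0],"translation":[0,0,0.8],"hand":85},{"rot":[0,0,0],"translation":[0,0,0.45],"hand":85},{"rot":[0,0,0],"translation":[0,0,0],"hand":85},{"rot":[0,0,0],"translation":[0,0,0],"hand":40},{"rot":[0,0,0],"translation":[0,0,0],"hand":40},{"rot":[0,0,0],"translation":[0,0,0],"hand":40},{"rot":[0,0,0],"translation":[0,0,0],"hand":40},{"rot":[0,0,0],"translation":[0,0,0],"hand":40},{"rot":[0,0,0],"translation":[0,0,0],"hand":40}]'; python3 -m handwheel '[{"rot":[0,0,0],"translation":[0,0,-0.3],"hand":40},{"rot":[0,0,0],"translation":[0,0,-0.8],"hand":40},{"rot":[0,0,0],"translation":[0,0,-1],"hand":40},{"rot":[0,0,0],"translation":[0,0,-1],"hand":40},{"rot":[0,0,0],"translation":[0,0,-1],"hand":40},{"rot":[0,0,0],"translation":[0,0,-0.1],"hand":40},{"rot":[0,0,0],"translation":[0,0,0],"hand":40}]'
```

```text
clock: 15.82
eef_pos: [0.643, -0.0781, 0.015]
tcp_rot: [3.14, -0.003, 0.553]
force: [-0.5, 1.0, 6.8]
opening: 0.0549
finger_force: 65.3
clock: 16.7
eef_pos: [0.6412, -0.0781, 0.2655]
tcp_rot: [-3.142, -0.001, 0.553]
force: [0.7, -0.4, -1.6]
opening: 0.0549
finger_force: 64.5
```

```bash
python3 -m handwheel '[{"rot":[0,0,0],"translation":[-0.024,-0.915,0],"hand":40},{"rot":[0,0,0],"translation":[-0.024,-0.915,0],"hand":40},{"rot":[0,0,0],"translation":[-0.024,-0.915,0],"hand":40},{"rot":[0,0,0],"translation":[-0.024,-0.915,0],"hand":40},{"rot":[0,0,0],"translation":[-0.024,-0.915,0],"hand":40},{"rot":[0,0,0],"translation":[-0.024,-0.915,0],"hand":40},{"rot":[0,0,0],"translation":[-0.024,-0.915,0],"hand":40},{"rot":[0,0,0],"translation":[-0.024,-0.915,0],"hand":40},{"rot":[0,0,0.0256],"translation":[0,0,0],"hand":40},{"rot":[0,0,0],"translation":[0.58,0,0],"hand":40},{"rot":[0,0,0],"translation":[0.57,0,0],"hand":40},{"rot":[0,0,0],"translation":[0,0,0],"hand":40},{"rot":[0,0,0],"translation":[0,0,0],"hand":40}]'
```

```text
clock: 18.32
eef_pos: [0.4635, 0.3149, 0.2634]
tcp_rot: [3.14, 0.003, 0.392]
force: [-0.4, -0.2, -2.1]
opening: 0.055
finger_force: 64.6
```

```bash
python3 -m handwheel '[{"rot":[0,0,0],"translation":[0.025,-0.018,0.8],"hand":40},{"rot":[0,0,0],"translation":[0,0,0.9],"hand":40},{"rot":[0,0,0],"translation":[0,0,0.7],"hand":40},{"rot":[0,0,0],"translation":[0,0,0.3],"hand":40},{"rot":[0,0,0],"translation":[0,0,0.06],"hand":40},{"rot":[0,0,0],"translation":[0,0,0.06],"hand":40},{"rot":[0,0,0],"translation":[0,0,0],"hand":40},{"rot":[0,0,0],"translation":[0,0,0],"hand":40}]';python3 -m handwheel '[{"rot":[0,0,0],"translation":[0,0,0.025],"hand":40},{"rot":[0,0,0],"translation":[0,0,0],"hand":40},{"rot":[0,0,0],"translation":[0,0,0],"hand":40}]'
```

```text
clock: 19.32
eef_pos: [0.4662, 0.3178, 0.0965]
tcp_rot: [-3.141, -0.001, 0.392]
force: [-0.4, -0.4, -1.6]
opening: 0.0547
finger_force: 64.5
clock: 19.7
eef_pos: [0.4658, 0.3174, 0.0942]
tcp_rot: [3.142, -0.0, 0.392]
force: [-0.3, -0.5, -0.8]
opening: 0.0551
finger_force: 64.5
```

```bash
for i in 1 2 3; do python3 -m handwheel '[{"rot":[0,0,0],"translation":[0,0,0.025],"hand":40},{"rot":[0,0,0],"translation":[0,0,0],"hand":40},{"rot":[0,0,0],"translation":[0,0,0],"hand":40}]' | grep -E 'eef|^force'; done
```

```text
eef_pos: [0.4658, 0.3174, 0.0926]
force: [-0.7, -0.1, -1.5]
eef_pos: [0.4658, 0.3174, 0.0911]
force: [-0.2, 0.7, -1.2]
eef_pos: [0.4658, 0.3174, 0.0896]
force: [0.7, -0.5, -0.8]
```

```bash
python3 -m handwheel '[{"rot":[0,0,0],"translation":[0,0,0.015],"hand":40},{"rot":[0,0,0],"translation":[0,0,0],"hand":40},{"rot":[0,0,0],"translation":[0,0,0],"hand":40}]' | grep -E 'eef|^force'; python3 -m handwheel '[{"rot":[0,0,0],"translation":[0,0,0.01],"hand":40},{"rot":[0,0,0],"translation":[0,0,0],"hand":40},{"rot":[0,0,0],"translation":[0,0,0],"hand":40}]' | grep -E 'eef|^force'
```

```text
eef_pos: [0.4658, 0.3174, 0.089]
force: [0.4, -0.4, 3.0]
eef_pos: [0.4659, 0.3174, 0.0889]
force: [-3.4, -1.7, 10.5]
```

```bash
python3 -m handwheel '[{"rot":[0,0,0],"translation":[0,0,-0.007],"hand":40},{"rot":[0,0,0],"translation":[0,0,0],"hand":70},{"rot":[0,0,0],"translation":[0,0,0],"hand":72},{"rot":[0,0,0],"translation":[0,0,0],"hand":72},{"rot":[0,0,0],"translation":[0,0,0],"hand":72},{"rot":[0,0,0],"translation":[0,0,-0.4],"hand":72},{"rot":[0,0,0],"translation":[0,0,-0.9],"hand":72},{"rot":[0,0,0],"translation":[0,0,-1],"hand":72},{"rot":[0,0,0],"translation":[-0.6,0,-0.6],"hand":72},{"rot":[0,0,0],"translation":[-0.6,0,0],"hand":72},{"rot":[0,0,0],"translation":[0,0,0],"hand":72},{"rot":[0,0,0],"translation":[0,0,0],"hand":72}]'
python3 - <<'E'
from h import *
c=snap('wrist','w7'); s=snap('scene','s7'); t=snap('top','t7')
def C(p):
    cc,s=np.cos(p[2]),np.sin(p[2]); q=np.array([[-.045,-.028],[.045,-.028],[.045,.028],[-.045,.028]])
    return np.c_[p[0]+cc*q[:,0]-s*q[:,1],p[1]+s*q[:,0]+cc*q[:,1],np.full(4,p[3])]
def crop(c,x,y,w,h,zs):
    k=400/w; im=cv2.resize(c['img'][y:y+h,x:x+w],(400,600 if h>w else 300),interpolation=cv2.INTER_CUBIC)
    for z,col in zs: cv2.polylines(im,[((proj(c,C((.464,.316,.39,z)))-[x,y])*k).astype(int)],True,col,1)
    return im
A=crop(c,180,10,200,300,[(.118,(255,0,0)),(.04,(0,0,255))])
B=crop(s,260,120,100,75,[(.0,(0,0,255))]); D=crop(t,140,235,100,75,[])
cv2.imwrite('pics/m8.png',np.hstack([A,np.vstack([B,D])]))
E
```

```text
clock: 23.08
eef_pos: [0.3996, 0.2902, 0.2627]
tcp_rot: [-3.141, -0.001, 0.392]
force: [0.6, 0.3, -0.1]
opening: 0.0721
finger_force: 0.0
```

View pics/m8.png

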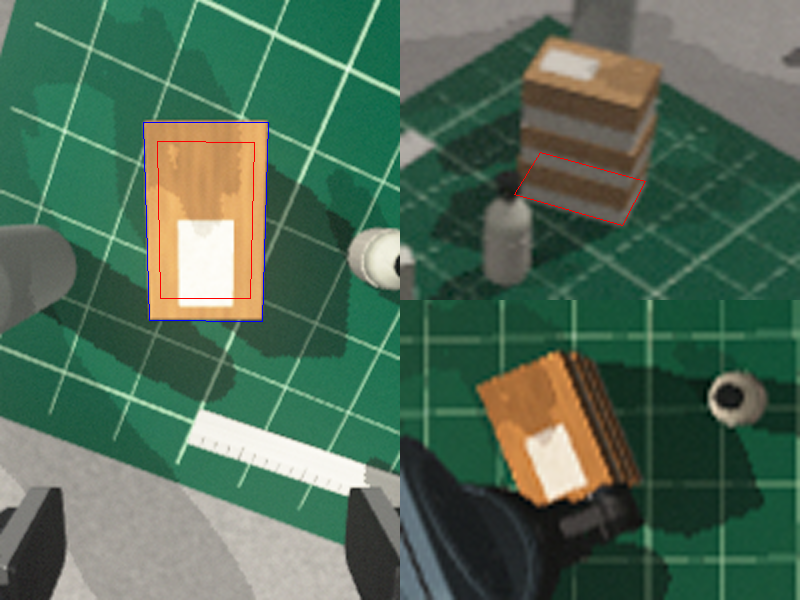

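The column of three boxes stands square and flush in all views (wrist outline coincident at (205,220)), with the can and glue untouched. Next: fingers shut, tool turned, and lowered outside the door, just above the handle.

```bash
python3 -m handwheel '[{"rot":[0,0,-0.02794],"translation":[0,0,0],"hand":0},{"rot":[0,0,-0.02794],"translation":[0,0,0],"hand":0},{"rot":[0,0,-0.02794],"translation":[0,0,0],"hand":0},{"rot":[0,0,-0.02794],"translation":[0,0,0],"hand":0},{"rot":[0,0,-0.02794],"translation":[0,0,0],"hand":0},{"rot":[0,0,0],"translation":[-0.679,0.569,0],"hand":0},{"rot":[0,0,0],"translation":[-0.679,0.569,0],"hand":0},{"rot":[0,0,0],"translation":[-0.679,0.569,0],"hand":0},{"rot":[0,0,0],"translation":[-0.679,0.569,0],"hand":0},{"rot":[0,0,0],"translation":[-0.679,0.569,0],"hand":0},{"rot":[0,0,0],"translation":[-0.679,0.569,0],"hand":0},{"rot":[0,0,0],"translation":[0,0,0],"hand":0},{"rot":[0,0,0],"translation":[0,0,0.69],"hand":0},{"rot":[0,0,0],"translation":[0,0,0.69],"hand":0},{"rot":[0,0,0],"translation":[0,0,0],"hand":0}]'
python3 - <<'E'
from h import *
s=read_state(); p=s['eef_pos'];y=s['tcp_rot'][2];print(p,y,s['joint_positions'].round(2))
tx=np.array([np.cos(y),np.sin(y)]);ty=np.array([np.sin(y),-np.cos(y)])
H=np.array([.4657,-.221]);q=p[:2]
for a in (64,60,55,50,45,40,35,30,25,20,15,10,5,0,-4,-8,-11,-13,-15,-16,-17,-18,-19):
    t=np.radians(a);d=np.array([np.cos(t),np.sin(t)]);n=np.array([np.sin(t),-np.cos(t)])
    off=.007+.011*abs(n@tx)+.0145*abs(n@ty)
    g=H+.22*d-off*n; D=g-q; q=g; print(a,g.round(3),'[%.3f,%.3f,0]'%(D@tx/.06,D@ty/.06))
E
```

```text
clock: 25.1
eef_pos: [0.5201, -0.0036, 0.1772]
tcp_rot: [-3.136, 0.003, 1.271]
force: [0.8, -0.1, 0.3]
opening: -0.0001
finger_force: 0.0
[ 0.52014724 -0.00357708  0.1772478 ] 1.2705693232616038 [-0.55  0.44  0.6   1.95 -0.32  0.85 -0.08]
64 [ 0.541 -0.013] [-0.048,0.387,0]
60 [ 0.555 -0.019] [-0.020,0.247,0]
55 [ 0.572 -0.027] [-0.048,0.308,0]
50 [ 0.588 -0.037] [-0.075,0.305,0]
45 [ 0.604 -0.048] [-0.102,0.300,0]
40 [ 0.618 -0.06 ] [-0.128,0.292,0]
35 [ 0.631 -0.074] [-0.154,0.282,0]
30 [ 0.644 -0.089] [-0.180,0.269,0]
25 [ 0.655 -0.105] [-0.204,0.253,0]
20 [ 0.664 -0.123] [-0.228,0.236,0]
15 [ 0.672 -0.141] [-0.250,0.216,0]
10 [ 0.678 -0.16 ] [-0.270,0.194,0]
5 [ 0.683 -0.179] [-0.288,0.169,0]
0 [ 0.686 -0.199] [-0.304,0.143,0]
-4 [ 0.687 -0.215] [-0.253,0.095,0]
-8 [ 0.686 -0.232] [-0.260,0.076,0]
-11 [ 0.685 -0.244] [-0.199,0.044,0]
-13 [ 0.684 -0.252] [-0.134,0.023,0]
-15 [ 0.683 -0.26 ] [-0.135,0.019,0]
-16 [ 0.682 -0.264] [-0.068,0.007,0]
-17 [ 0.681 -0.268] [-0.068,0.006,0]
-18 [ 0.681 -0.272] [-0.062,0.005,0]
-19 [ 0.68  -0.275] [-0.060,0.004,0]
```

```bash
python3 -m handwheel '[{"rot":[0,0,0],"translation":[-0.024,0.19,0],"hand":0},{"rot":[0,0,0],"translation":[-0.024,0.19,0],"hand":0},{"rot":[0,0,0],"translation":[-0.02,0.25,0],"hand":0},{"rot":[0,0,0],"translation":[-0.05,0.31,0],"hand":0},{"rot":[0,0,0],"translation":[-0.075,0.305,0],"hand":0},{"rot":[0,0,0],"translation":[-0.1,0.3,0],"hand":0},{"rot":[0,0,0],"translation":[-0.13,0.29,0],"hand":0},{"rot":[0,0,0],"translation":[-0.155,0.28,0],"hand":0},{"rot":[0,0,0],"translation":[-0.18,0.27,0],"hand":0},{"rot":[0,0,0],"translation":[-0.205,0.255,0],"hand":0},{"rot":[0,0,0],"translation":[-0.23,0.235,0],"hand":0},{"rot":[0,0,0],"translation":[-0.25,0.215,0],"hand":0},{"rot":[0,0,0],"translation":[-0.27,0.195,0],"hand":0},{"rot":[0,0,0],"translation":[-0.29,0.17,0],"hand":0},{"rot":[0,0,0],"translation":[-0.305,0.14,0],"hand":0},{"rot":[0,0,0],"translation":[0,0,0],"hand":0}]'
python3 - <<'E'
from h import *
c=snap('wrist','w8');t=snap('top','t8'); s=snap('scene','s8')
A=cv2.resize(c['img'],(400,300)); B=cv2.resize(t['img'][140:290,290:490],(400,300)); D=cv2.resize(s['img'][150:450,20:320],(400,400))[:300]
cv2.imwrite('pics/m9.png',np.vstack([np.hstack([A,B]),np.hstack([D,D*0])]))
E
```

```text
clock: 27.1
eef_pos: [0.6868, -0.2037, 0.1799]
tcp_rot: [3.141, 0.002, 1.267]
force: [-0.3, 0.9, -0.6]
opening: 0.0002
finger_force: 0.0
```

View pics/m9.png

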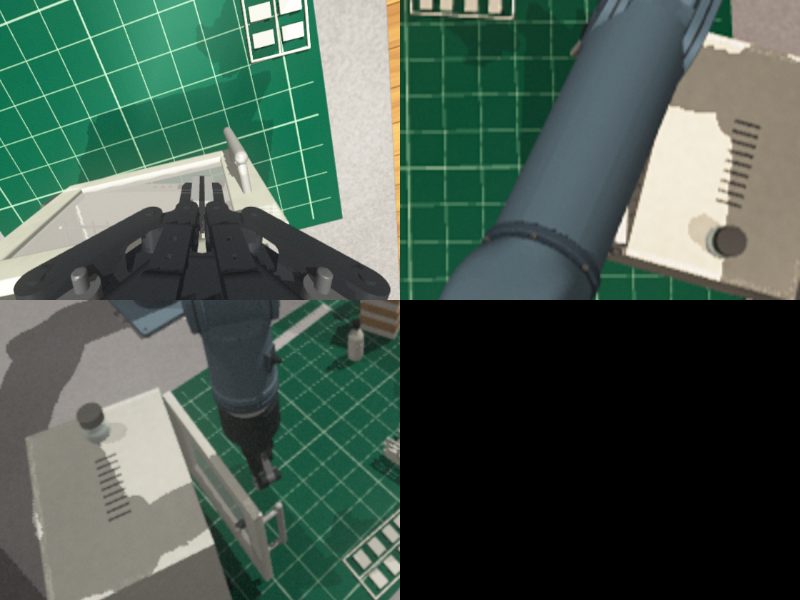

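The door is being pushed correctly, about 15–20° ajar (scene crop, its free edge at (265,570)), with the jar clear. Continuing gently.

```bash
python3 -m handwheel '[{"rot":[0,0,0],"translation":[-0.2,0.07,0],"hand":0},{"rot":[0,0,0],"translation":[-0.2,0.06,0],"hand":0},{"rot":[0,0,0],"translation":[-0.15,0.03,0],"hand":0},{"rot":[0,0,0],"translation":[-0.13,0.02,0],"hand":0},{"rot":[0,0,0],"translation":[-0.1,0.01,0],"hand":0},{"rot":[0,0,0],"translation":[-0.05,0.01,0],"hand":0}]'; for i in 1 2 3; do python3 -m handwheel '[{"rot":[0,0,0],"translation":[-0.05,0.003,0],"hand":0},{"rot":[0,0,0],"translation":[0,0,0],"hand":0}]'|grep -E 'eef|^force'; done
```

```text
clock: 28.0
eef_pos: [0.6838, -0.2521, 0.1798]
tcp_rot: [-3.141, 0.0, 1.269]
force: [0.6, 0.9, -0.8]
opening: -0.0003
finger_force: 0.1
eef_pos: [0.6833, -0.2547, 0.1798]
force: [0.1, 0.1, 0.5]
eef_pos: [0.6831, -0.256, 0.1797]
force: [0.7, 3.8, 1.4]
eef_pos: [0.683, -0.2565, 0.1797]
force: [0.4, 8.5, 3.7]
```

```bash
for i in 1 2 3 4 5; do python3 -m handwheel '[{"rot":[0,0,0],"translation":[-0.03,0.002,0],"hand":0},{"rot":[0,0,0],"translation":[0,0,0],"hand":0}]'|grep -E 'eef|^force'; done
```

```text
eef_pos: [0.683, -0.2567, 0.1797]
force: [1.2, 12.7, 2.9]
eef_pos: [0.6829, -0.2568, 0.1797]
force: [-1.0, 14.9, 4.4]
eef_pos: [0.6829, -0.2569, 0.1797]
force: [-0.2, 18.4, 5.7]
eef_pos: [0.6817, -0.2621, 0.1798]
force: [-0.7, 4.0, -0.1]
eef_pos: [0.6805, -0.2668, 0.1797]
force: [1.1, 8.1, 2.4]
```

```bash
for i in 1 2 3; do python3 -m handwheel '[{"rot":[0,0,0],"translation":[-0.03,0.002,0],"hand":0},{"rot":[0,0,0],"translation":[0,0,0],"hand":0}]'|grep -E 'eef|^force'; done
python3 - <<'E'
from h import *
t=snap('top','t9'); s=snap('scene','s9');c=snap('wrist','w9')
A=cv2.resize(c['img'],(400,300)); B=cv2.resize(t['img'][140:290,290:490],(400,300)); D=cv2.resize(s['img'][180:420,30:260],(383,400))
cv2.imwrite('pics/m10.png',np.hstack([np.vstack([A,B]),np.vstack([D,np.zeros((200,383,3),np.uint8)])]))
E
```

```text
eef_pos: [0.6805, -0.2667, 0.1798]
force: [0.3, 10.7, 3.7]
eef_pos: [0.6805, -0.2668, 0.1798]
force: [0.6, 13.7, 5.1]
eef_pos: [0.6805, -0.2667, 0.1798]
force: [-1.0, 17.0, 6.1]
```

```bash
python3 -m handwheel '[{"rot":[0,0,0],"translation":[0.4,0,0],"hand":0},{"rot":[0,0,0],"translation":[0.2,0,0],"hand":0},{"rot":[0,0,0],"translation":[0,0,0],"hand":0},{"rot":[0,0,0],"translation":[0,0,0],"hand":0}]'|grep -E 'eef|^force'; python3 -m handwheel '[{"rot":[0,0,0],"translation":[-0.2,0,0],"hand":0},{"rot":[0,0,0],"translation":[-0.05,0,0],"hand":0},{"rot":[0,0,0],"translation":[0,0,0],"hand":0}]'|grep -E 'eef|^force'; for i in 1 2 3 4; do python3 -m handwheel '[{"rot":[0,0,0],"translation":[-0.03,0,0],"hand":0},{"rot":[0,0,0],"translation":[0,0,0],"hand":0}]'|grep -E 'eef|^force'; done
```

```text
eef_pos: [0.6887, -0.2415, 0.1798]
force: [0.3, -0.4, 0.3]
eef_pos: [0.6843, -0.2556, 0.1798]
force: [0.2, -0.2, 0.5]
eef_pos: [0.6842, -0.2561, 0.1798]
force: [-0.7, 0.5, 0.1]
eef_pos: [0.6836, -0.2579, 0.1798]
force: [-0.0, -0.7, -0.2]
eef_pos: [0.683, -0.2598, 0.1798]
force: [0.4, -0.0, -0.2]
eef_pos: [0.6825, -0.2615, 0.1798]
force: [0.5, 0.3, 0.1]
```

```bash
for i in 1 2 3 4 5 6 7; do python3 -m handwheel '[{"rot":[0,0,0],"translation":[-0.04,0,0],"hand":0},{"rot":[0,0,0],"translation":[0,0,0],"hand":0}]'|grep -E 'eef|^force'; done
```

```text
eef_pos: [0.6818, -0.2639, 0.1798]
force: [-0.1, -0.7, -0.3]
eef_pos: [0.681, -0.2662, 0.1798]
force: [-0.4, -0.4, 0.1]
eef_pos: [0.6809, -0.2668, 0.1798]
force: [0.7, 3.5, 0.6]
eef_pos: [0.681, -0.2668, 0.1798]
force: [-0.0, 7.0, 2.0]
eef_pos: [0.6809, -0.2669, 0.1798]
force: [0.2, 12.4, 4.2]
eef_pos: [0.6809, -0.2668, 0.1798]
force: [1.0, 16.9, 5.4]
eef_pos: [0.6809, -0.2669, 0.1798]
force: [1.3, 20.4, 6.7]
```

```bash
python3 -m handwheel '[{"rot":[0,0,0],"translation":[0.3,0,0],"hand":0},{"rot":[0,0,0],"translation":[0.5,0,0],"hand":0},{"rot":[0,0,0],"translation":[0.6,0,-0.5],"hand":0},{"rot":[0,0,0],"translation":[0.9,-0.3,-0.3],"hand":0},{"rot":[0,0,0],"translation":[0.9,-0.3,0],"hand":0},{"rot":[0,0,0],"translation":[0.9,-0.3,0],"hand":0},{"rot":[0,0,0],"translation":[0,0,0],"hand":0},{"rot":[0,0,0],"translation":[0,0,0],"hand":0},{"rot":[0,0,0],"translation":[0,0,0],"hand":0}]'
python3 - <<'E'
from h import *
t=snap('top','t10'); s=snap('scene','s10');c=snap('wrist','w10')
A=cv2.resize(c['img'],(400,300)); B=cv2.resize(t['img'][140:290,290:490],(400,300)); D=cv2.resize(s['img'][180:420,30:260],(383,400));E=cv2.resize(s['img'][90:290,255:455],(383,200))
cv2.imwrite('pics/m11.png',np.hstack([np.vstack([A,B]),np.vstack([D,E])]))
E
```

```text
clock: 35.65
eef_pos: [0.6988, -0.0292, 0.2279]
tcp_rot: [3.141, 0.002, 1.267]
force: [0.4, 0.1, -0.3]
opening: -0.0001
finger_force: 0.0
```

View pics/m11.png

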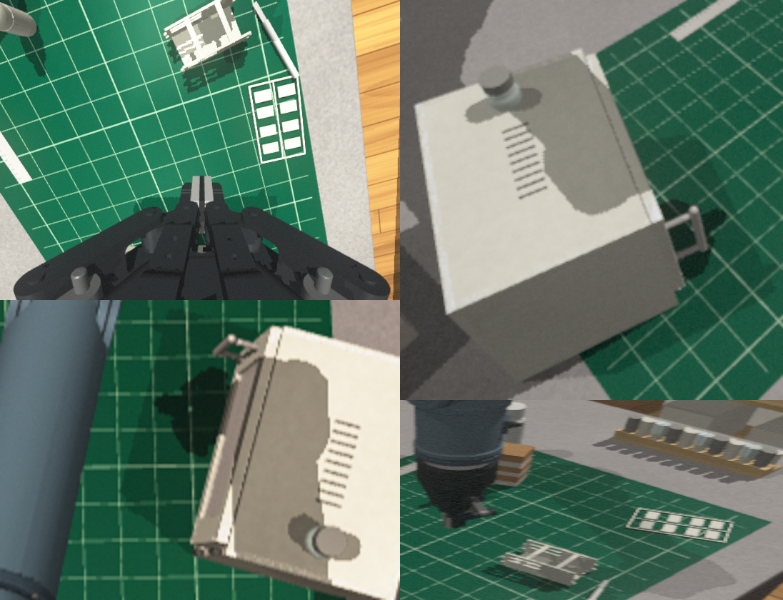

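The door lies flush and parallel along the cabinet front in both views, and it stayed latched when touched again. The jar, cab and stack are in place and the arm is clear.

```bash
python3 -c "
from station import *
print(job_done())"
```

```text
the job is handed in; nothing more can be done
None
```

Both boxes are stacked flush on box_base (flat, then deep on top), the door is shut and held on its catch, and the job was handed in at about 36 s; the hand-in gave no verdict.

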